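Wedge the oilstone fast in its sharpening board

TASK

Make the oilstone on the sharpening board ready for sharpening gravers: with the fingertips only, push the stone along the board until its long side lies along the side fence and its far end is fully home against the far stop; then push the wooden wedge in from the right, thin end first, between the near end of the stone and the slanting batten until it is tight and the stone has no play. Slide things, never pick up or lift the stone or the wedge, and do not disturb the loupe, the oil bottle or the graver at the board's right.

Things in the scene. Friction and masses are not known exactly. Their poses are not given: they have to be found in the camera images.
- board: wooden sharpening board, fixed to the table, 254 x 206 mm, 14 mm thick (top at z = 14 mm); x runs along the stone away from the robot, y to the left, origin on its underside; it spans x -138 to +116, y -153 to +53 mm. Three fixed battens, 10 mm high (tops at z = 24 mm), stand on it; the right (-y) side is open. With the stone home its middle is at x = +15, y = +5 mm in this frame
- far_stop (a point): middle of the inner face of the far stop, a cross batten 94 mm long, at half height; board frame x = +90, y = +3 mm; axes as the board's. The far end of the stone goes flat against it
- fence (a point): middle of the inner face of the side fence, a batten 118 mm long beside the stone on its left, at half height; board frame x = +31, y = +30 mm; axes as the board's. The long left side of the stone goes against it
- near_batten (a point): middle of the inner face of the slanting near batten (20 x 198 mm), half-way up; board frame x = -97, y = -52 mm; axes as the board's. The face runs from x = -109.5 at y = -150 to x = -85 at y = +46 mm (1 in 8): the gap to the stone narrows to the left. Pushed in from away from the batten, the wedge catches the stone's corner: lay it along the batten first
- stone_mid (a point): middle of the oilstone, half-way up: loose two-layer stone, 150 mm long (this point's x axis, towards the far stop), 50 mm wide (y axis, to the left), 25 mm high, about 0.4 kg, flat on the board. It starts 8 to 30 mm short of the stop and 2 to 20 mm right of the fence (nearest corners), up to 4 degrees askew; 3 to 6 N slide it, 15 N seats it
- wedge_mid (a point): middle of the loose wooden wedge, half-way up its 14 mm height: 84 mm long along its y axis, which points to the thin end (27.5 mm wide); butt at y = -42 mm, 38 mm wide. The straight face at x = +16.4 mm goes to the stone, the 1-in-8 face to the slanting batten. Starts right of the gap. Tight at about x = -76, y = -16 mm in the board's frame, axes parallel, by some 14 N; friction holds it
- loupe: black eye loupe, a cup 41 mm wide and 34 mm high, standing on the far right corner of the board; origin at its foot; to be left alone
- oil_bottle: small amber oil bottle with a black cap, 39 mm wide and 80 mm high, standing on the table to the left of the board; origin at its foot; to be left alone
- graver_1: graver with a round wooden handle and steel blade, 118 x 53 x 30 mm, lying on the table to the right of the board; origin at the middle of its underside; to be left alone
Mind the look-alikes: they are no part of the job. What is shaped like the part that bears stone_mid but purple is not meant.

How it is judged:
On the way, in this order (a step that is already met when the one before it is completed fails the run):
1. the stone lies against the fence and the far stop (x of stone_mid in the frame of board above 0.0115 m and y of stone_mid in the frame of board above 0.002 m and angle between the x axis of stone_mid and the x axis of board, either way round below 0.03 rad), for 0.2 s.
2. the wedge is pushed in tight between stone and slanting batten (y of wedge_mid in the frame of board above -0.024 m and angle between the y axis of wedge_mid and the y axis of board, either way round below 0.05 rad), for 0.2 s.
At the end, for the whole second after the job is handed in: The stone lies flat on the board, within 1.5 mm of the far stop, within 3 mm of the fence and within 1.4 degrees of parallel; the wedge lies flat in the gap, pushed in to within 8 mm of its nominal tight place (less than 1 mm of play along the stone); both at rest (all of step 2 and x of stone_mid in the frame of board above 0.0135 m and y of stone_mid in the frame of board above 0.002 m and angle between the x axis of stone_mid and the x axis of board, either way round below 0.025 rad and z of stone_mid in the frame of board below 0.029 m and x of wedge_mid in the frame of board between -0.082 and -0.07 m and z of wedge_mid in the frame of board below 0.024 m); the robot touches nothing.
It fails at once if the stone is lifted or tipped (z of stone_mid in the frame of board above 0.0345 m or angle between stone_mid's own z axis and vertical above 0.15 rad).
It fails at once if the wedge is lifted or tipped (z of wedge_mid in the frame of board above 0.029 m or angle between wedge_mid's own z axis and vertical above 0.25 rad).
It fails at once if the loupe, the oil bottle or the graver is disturbed (distance of any of loupe, oil_bottle from where it was at the start of the episode above 0.02 m or angle between oil_bottle's own z axis and vertical above 0.4 rad or distance of graver_1 from where it was at the start of the episode above 0.025 m).
It also fails if it takes over 56 s, if anything falls off the work surface, if the arm or the gripper's body presses on something with over 40 N, if the wrist force passes 120 N, or if a joint passes its speed limit or range.

ROBOT

A 6-joint arm with a two-finger parallel gripper is mounted at the origin on a cart in front of the work surface, level with it; the furniture and walls round the work are solid. World frame = base frame: x ahead of the robot, y to its left, z up, the work surface at z = 0. Lengths are in m, angles in rad, forces in N, time in s.
With the tool pointing down it reaches from about 0.35 to 0.925 m from the base axis. Payload 6.4 kg.
Tool frame: the origin (TCP) lies on the front face of the gripper's body, between the roots of the fingers; the fingertips stand 97 mm ahead of it and the grasp point (between the pads) lies 78 mm ahead of it; x points along the fingers, y is the direction in which the jaws open and shut, and the axes are right-handed (so a half turn about x gives the same grasp; the last joint's range is limited). The gripper opens to 94 mm and grips with 3 to 60 N. Pads are 16 mm wide; open, the fingers measure 119 mm over their backs; the gripper's body (75 mm by 177 mm) begins 78 mm behind the grasp point.
Start: joints at [1.15, 0.245, 1.558, -0, 1.339, -0.174], TCP at [0.159, 0.63, 0.303] pointing down, gripper open.
Joint ranges: [-3.13, 3.13], [-1.02, 2.26], [0.13, 2.54], [-0.95, 4.09], [0.21, 2.88], [-2.74, 2.74]. Speed limits (rad/s): [2.57, 2.57, 3.14, 3.14, 3.14, 3.14].

INTERFACE

Orientations are given as a 3x3 rotation matrix whose columns are the frame's x, y, z axes.
In Python, from station import manip gives the robot as it stands.
- The arm moves only by the tool send_rows, never from a script. Its argument "deltas" is a list of rows, each a list of 2 entries, a list of its own where there are three numbers: the shift along the world's x, y, z in m, then the turn, a rotation vector about the world's x, y, z in rad. In form: [[[tx, ty, tz], [ax, ay, az]], ...]. A call has exactly 8 rows; each row shifts and turns the pose as measured when the row begins; what a row does not reach is not made up. A row lasts 1/10 s, in which the tool goes at most 50 mm and 8.59 degrees, less where a joint would pass 70% of its speed; a pose out of reach is approached as far as the arm can. A call is refused whole if a number of a shift passes 0.05 or a number of a turn 0.15, either way. A call with a gripper value outside its range is refused whole. "claw" is the finger opening in m, from 0 to 0.094, set as the call begins (left out, the last holds). The fingers move at their own pace and stop on an object; the grip force is fixed at half the most. Time passes only in rows, so rows that do not move let the fingers close, or fill a call up. It gives the time, the measured TCP pose, the force and the opening at its end, in the units of the state.
- manip.state(): the state, without advancing time (a new reading comes with each control period).
- manip.read_camera(name): name is "scene" or "side" or "wrist"; returns the picture (384x512x3 uint8, red, green, blue); there is no depth.
- manip.camera_info(name): a dict with "mtx" (3x3 intrinsics, pixels), "D" ([k1, k2, p1, p2, k3] as OpenCV has them; the pictures are not rectified), "R" (3x3) and "t" (3): a world point X has camera coordinates R X + t. Camera axes: x right, y down, z forward; pixel columns grow to the right and rows downward; lengths in m; the calibration is good to about 2 mm. A picture is of the moment at which its call begins: read the wrist's pose just before it. camera_info takes no time and is no camera call; for the wrist camera it gives the pose at the moment of the call.
- manip.sign_off(): hands the job in, once; it reports no verdict.
The state is a dict: "time_s": time; "qpos": joint angles; "qd": joint speeds; "joint_torque": joint torques, N m; "ee_pos": TCP position; "orientation": TCP orientation; "contact_force": force on the tool from outside, world axes, zero at the start; "torque": the same for the moment, N m; "opening": finger opening in m.
Only numpy, scipy, OpenCV 4.12 (cv2) and the standard library are available. Lean on these libraries where they do the work, as an engineer would, in place of code of your own. Each camera call takes 0.05 s, during which the arm holds its last target.

## Working session

There is one attempt and no reset: what is moved stays moved. The work goes in short steps, Python scripts to look and compute and a tool call to move; the robot and the scene stay as the last step left them, time stands still between calls to the robot, and variables do not carry over. Pictures are saved under pics/ and viewed, and the job is handed in when it is done.

Besides the shell and the picture viewer there is one more tool, called by a JSON object that holds its "name" and its "arguments". send_rows: Moves the arm, as the interface text tells. Its arguments: {"type":"object","properties":{"deltas":{"type":"array"},"claw":{"type":"number"}},"required":["deltas"]}

```bash
mkdir -p pics
python3 - <<'E'
from station import manip
import cv2
s=manip.state()
for k in s: print(k,s[k])
for n in ["scene","side","wrist"]:
    i=manip.camera_info(n); print(n,i)
    cv2.imwrite(f"pics/{n}0.png",manip.read_camera(n)[:,:,::-1])
E
```

```text
time_s 0.0
qpos [ 1.14988780e+00  2.45799796e-01  1.55900349e+00 -2.58222223e-05
  1.33870755e+00 -1.74119964e-01]
qd [-1.44238327e-04 -4.50089266e-06  9.40129377e-05 -4.50133938e-05
 -3.37134717e-05  2.21907639e-03]
joint_torque [-1.74815218e-04 -4.15850294e+01 -3.14595473e+01  6.85062655e-02
  3.32975085e-02 -1.39664076e-04]
ee_pos [0.15862638 0.62991425 0.30155998]
orientation [[-7.60812132e-04  2.44284583e-01  9.69703286e-01]
 [-1.76102486e-03  9.69701736e-01 -2.44285574e-01]
 [-9.99998160e-01 -1.89352703e-03 -3.07569620e-04]]
contact_force [-0.47409613  0.16352906 -0.39482655]
torque [-0.00511177 -0.03778292  0.05023385]
opening 0.09379824931237352
scene {'mtx': array([[490.72779227,   0.        , 254.15052132],
       [  0.        , 490.72779227, 190.59201825],
       [  0.        ,   0.        ,   1.        ]]), 'D': array([-0.12624624,  0.        ,  0.        ,  0.        ,  0.        ]), 'R': array([[ 0.76481236, -0.64418537, -0.00934121],
       [-0.4337074 , -0.50409133, -0.74685328],
       [ 0.47640313,  0.57525397, -0.66492325]]), 't': array([-0.50815746,  0.26970743,  
[... 208 characters left out ...]
        , 0.        , 0.        , 0.        ]), 'R': array([[-0.91335359, -0.40703453,  0.01039773],
       [-0.27746305,  0.60350982, -0.74752267],
       [ 0.2979924 , -0.6856375 , -0.66415491]]), 't': array([0.50298985, 0.24054423, 0.79938707])}
wrist {'mtx': array([[308.05005171,   0.        , 255.39034878],
       [  0.        , 308.05005171, 192.43600058],
       [  0.        ,   0.        ,   1.        ]]), 'D': array([-0.08440505,  0.        ,  0.        ,  0.        ,  0.        ]), 'R': array([[ 0.24369364,  0.96984919, -0.00243997],
       [ 0.92836689, -0.23254098,  0.28993036],
       [ 0.28062133, -0.07291937, -0.95704463]]), 't': array([-0.64950907, -0.03345953,  0.39297116])}
```

View pics/scene0.png

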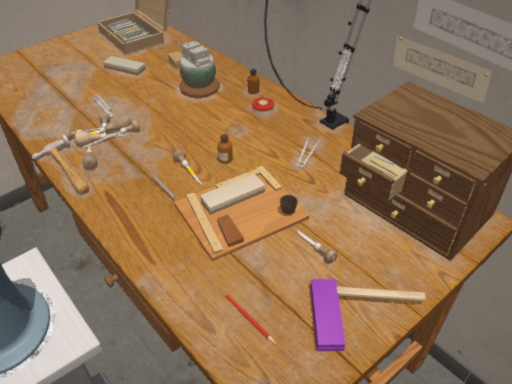

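View pics/side0.png

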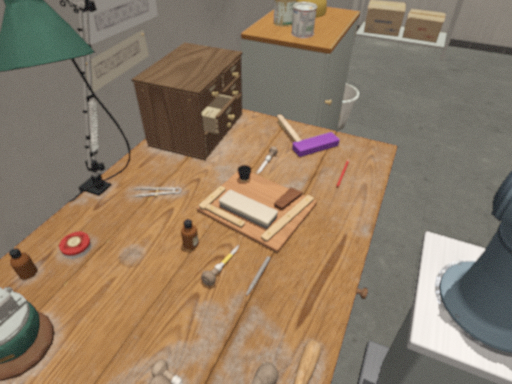

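View pics/wrist0.png

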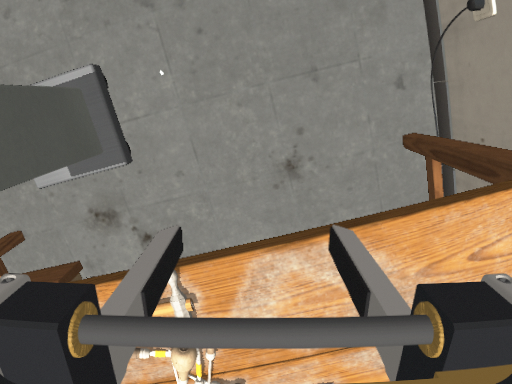

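The stone candidates in the scene view are the pale block on the board (233,191), the purple block (328,314) and a pale bar at the far left (124,65). I choose the one on the board. The wedge is the brown block at (230,230). Next is a close crop.

Run:
```python
import cv2
a=cv2.imread("pics/scene0.png")[155:265,165:325]
b=cv2.imread("pics/side0.png")[155:255,185:325]
cv2.imwrite("pics/c1.png",cv2.resize(a,None,fx=5,fy=5,interpolation=cv2.INTER_CUBIC))
cv2.imwrite("pics/c2.png",cv2.resize(b,None,fx=5,fy=5,interpolation=cv2.INTER_CUBIC))
```

```text
(no output)
```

View pics/c1.png

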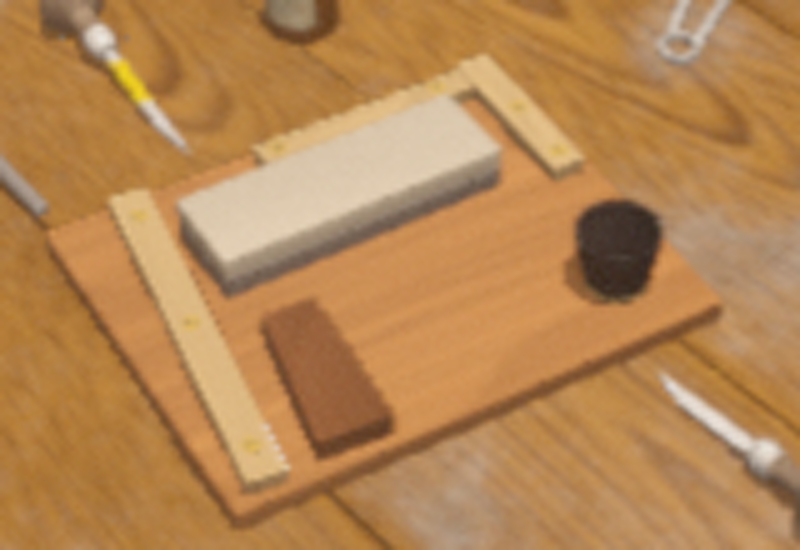

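View pics/c2.png

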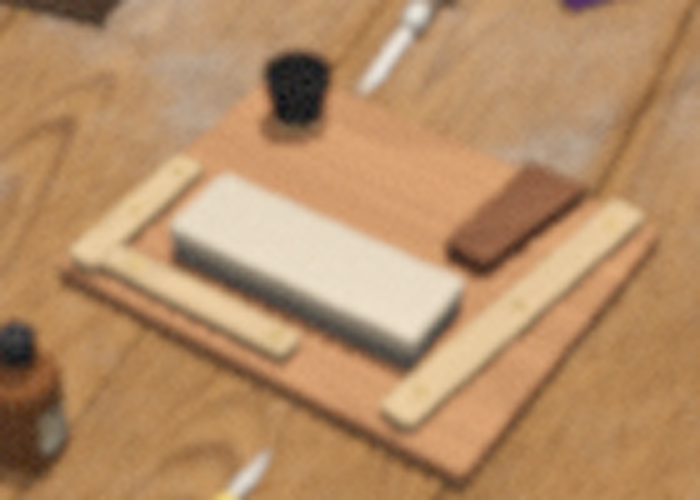

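```bash
cat > h.py <<'E'
import numpy as np,cv2
from station import manip
def ray(info,px):
    u=cv2.undistortPoints(np.array(px,float).reshape(-1,1,2),info["mtx"],info["D"]).reshape(-1,2)
    d=np.c_[u,np.ones(len(u))]@info["R"]   # R^T d
    c=-info["R"].T@info["t"]
    return c,d
def onz(info,px,z):
    c,d=ray(info,px); return (c+d*((z-c[2])/d[:,2])[:,None])
def proj(info,X):
    rv=cv2.Rodrigues(info["R"])[0]
    return cv2.projectPoints(np.array(X,float).reshape(-1,1,3),rv,info["t"],info["mtx"],info["D"])[0].reshape(-1,2)
def fit(P,Q): # 2D rigid: Q = R P + t
    P=np.array(P,float)[:,:2];Q=np.array(Q,float)[:,:2];p=P.mean(0);q=Q.mean(0);H=(P-p).T@(Q-q)
    a=np.arctan2(H[0,1]-H[1,0],H[0,0]+H[1,1]);R=np.array([[np.cos(a),-np.sin(a)],[np.sin(a),np.cos(a)]])
    t=q-R@p; return a,t,np.linalg.norm(P@R.T+t-Q,axis=1)*1000
E
python3 - <<'E'
from h import *
S=manip.camera_info("scene");D=manip.camera_info("side")
f=lambda p,o:(np.array(p,float)-2)/5+o
so=[165,155];do=[185,155]
def rep(name,M,ps,z,cam,o):
    a,t,e=fit(M,onz(cam,f(ps,o),z)); print(name,"ang",round(a,4),"t",t.round(4),"err",e.round(1)); return a,t
for nm,cam,o,b,st,we,B in [
 ("scene",S,so,[(50,235),(240,518),(720,307)],[(180,205),(228,268),(500,150),(445,97)],[(262,318),(313,300),(392,415),(322,447)],[[-.138,.053],[-.138,-.153],[.116,-.153]]),
 ("side",D,do,[(62,272),(460,478),(658,230)],[(410,347),(462,285),(228,175),(172,232)],[(485,265),(450,243),(530,163),(586,188)],[[.116,.053],[-.138,.053],[-.138,-.153]])]:
    a,t=rep(nm+" board",B,b,.014,cam,o)
    sa,s=rep(" stone",[[-.075,.025],[-.075,-.025],[.075,-.025],[.075,.025]],st,.039,cam,o)
    W=[[.0164-.0275,.042],[.0164,.042],[.0164,-.042],[.0164-.038,-.042]]
    wa,w=rep(" wedge",W,we,.028,cam,o)
    R=np.array([[np.cos(a),-np.sin(a)],[np.sin(a),np.cos(a)]])
    print("  stone in board",(R.T@(s-t)).round(4),sa-a,"wedge",(R.T@(w-t)).round(4),wa-a)
E
```

```text
scene board ang -0.1768 t [ 0.5915 -0.014 ] err [2.6 2.1 4.5]
 stone ang -0.1351 t [ 0.5811 -0.0211] err [2.  0.4 1.3 1.9]
 wedge ang -0.2106 t [ 0.5035 -0.1049] err [1.4 1.6 2.8 1.4]
  stone in board [-0.0089 -0.0088] 0.0416877433150914 wedge [-0.0707 -0.1049] -0.033846677998296604
side board ang -0.1597 t [ 0.5899 -0.0017] err [6.2 3.9 2.4]
 stone ang -0.1629 t [ 0.5799 -0.0104] err [1.6 2.4 1.5 3.2]
 wedge ang -0.2192 t [ 0.5024 -0.095 ] err [1.7 3.6 2.4 1.9]
  stone in board [-0.0085 -0.0102] -0.003261983173234534 wedge [-0.0715 -0.106 ] -0.05947202560180265
```

Scene crop: stone corners are near (201,196), (210,208), (265,185) and (254,174). Wedge centre is about (230,231) and the near batten is at its left. The two cameras disagree by about 1 cm across, so I'll look again with the wrist camera above the board.

{"name": "send_rows", "arguments": {"deltas": [[[0.02,-0.04,0.005],[0,0,0]],[[0.03,-0.045,0.005],[0,0,0]],[[0.03,-0.045,0.005],[0,0,0]],[[0.03,-0.045,0.005],[0,0,0]],[[0.03,-0.045,0.005],[0,0,0]],[[0.03,-0.045,0.005],[0,0,0]],[[0.03,-0.045,0.005],[0,0,0]],[[0.03,-0.045,0.0],[0,0,0]]]}}

```text
time_s: 0.95
ee_pos: [0.3697, 0.2958, 0.3314]
orientation: [[-0.002, 0.233, 0.972], [-0.005, 0.972, -0.233], [-1.0, -0.006, -0.001]]
contact_force: [-0.5, 0.8, 0.6]
opening: 0.094
```

{"name": "send_rows", "arguments": {"deltas": [[[0.03,-0.045,0.0],[0,0,0]],[[0.03,-0.045,0.0],[0,0,0]],[[0.03,-0.045,0.0],[0,0,0]],[[0.03,-0.045,0.0],[0,0,0]],[[0.03,-0.045,0.0],[0,0,0]],[[0.03,-0.045,0.0],[0,0,0]],[[0.03,-0.045,0.0],[0,0,0.0]],[[0.03,-0.045,0.0],[0,0,0]]]}}

```text
time_s: 1.75
ee_pos: [0.5882, -0.0395, 0.3309]
orientation: [[-0.001, 0.235, 0.972], [-0.003, 0.972, -0.235], [-1.0, -0.003, 0.0]]
contact_force: [0.6, 0.1, 0.2]
opening: 0.0941
```

{"name": "send_rows", "arguments": {"deltas": [[[0.03,-0.015,0.0],[0,0,0.07]],[[0,0,0.0],[0,0,0]],[[0,0,0.0],[0,0,0]],[[0,0,0.0],[0,0,0]],[[0,0,0.0],[0,0,0]],[[0,0,0.0],[0,0,0]],[[0,0,0.0],[0,0,0.0]],[[0,0,0.0],[0,0,0]]]}}

```text
time_s: 2.55
ee_pos: [0.6178, -0.0571, 0.3291]
orientation: [[-0.004, 0.169, 0.986], [-0.003, 0.986, -0.169], [-1.0, -0.004, -0.003]]
contact_force: [-0.1, 0.1, 0.2]
opening: 0.0939
```

```bash
cat > snap.py <<'E'
import sys,pickle
from h import *
n=sys.argv[1]
i=manip.camera_info("wrist"); im=manip.read_camera("wrist")[:,:,::-1]
cv2.imwrite(f"pics/{n}.png",im); pickle.dump(i,open(f"{n}.pkl","wb"))
x0,y0,x1,y1=map(int,sys.argv[2:6]); f=float(sys.argv[6])
cv2.imwrite(f"pics/{n}c.png",cv2.resize(im[y0:y1,x0:x1],None,fx=f,fy=f,interpolation=cv2.INTER_CUBIC))
s=manip.state();print(s["time_s"],s["ee_pos"].round(4),s["orientation"].round(3).tolist())
E
python3 snap.py w1 0 0 512 384 1.5
```

```text
2.6 [ 0.6179 -0.0571  0.3292] [[-0.004, 0.169, 0.986], [-0.003, 0.986, -0.169], [-1.0, -0.003, -0.003]]
```

View pics/w1c.png

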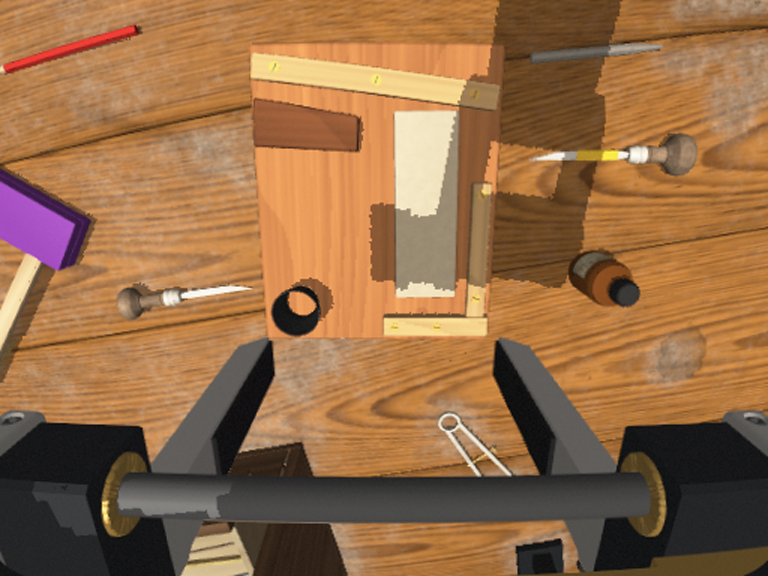

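```bash
python3 -c "
import cv2
a=cv2.imread('pics/w1.png')[22:232,160:342]
cv2.imwrite('pics/w1d.png',cv2.resize(a[:110],None,fx=4,fy=4,interpolation=cv2.INTER_CUBIC))
cv2.imwrite('pics/w1e.png',cv2.resize(a[100:],None,fx=4,fy=4,interpolation=cv2.INTER_CUBIC))"
```

```text
(no output)
```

View pics/w1d.png

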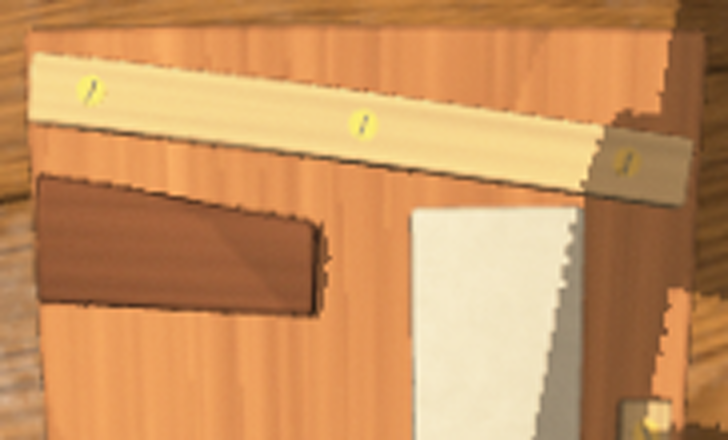

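View pics/w1e.png

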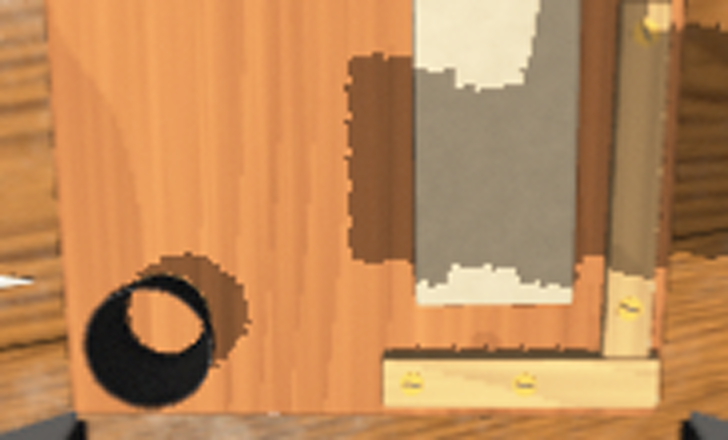

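```bash
cat > meas.py <<'E'
from h import *
import pickle
def W(p,o,k=4): return (np.array(p,float)-(k-1)/2)/k+np.array(o)
SM=[[-.075,-.025],[-.075,.025],[.075,-.025],[.075,.025]]
WM=[[.0164-.038,-.042],[.0164,-.042],[.0164,.042],[.0164-.0275,.042]]
def inb(a,t,q): 
    c,s=np.cos(a),np.sin(a); return (np.array(q)-t)@np.array([[c,-s],[s,c]])
def outb(a,t,q):
    c,s=np.cos(a),np.sin(a); return np.array(q)@np.array([[c,s],[-s,c]])+t
E
python3 - <<'E'
from meas import *
i=pickle.load(open("w1.pkl","rb")); d=[160,22];e=[160,122]
b=np.r_[W([(30,28),(703,30)],d),W([(73,412),(662,412)],e)]
a,t,er=fit([[-.138,-.153],[-.138,.053],[.116,-.153],[.116,.053]],onz(i,b,.014)); print("board",a,t,er)
s=np.r_[W([(412,210),(582,206)],d),W([(415,305),(573,302)],e)]
sa,st,er=fit(SM,onz(i,s,.039)); print("stone",sa,st,er,inb(a,t,st),sa-a)
w=W([(38,177),(40,300),(313,316),(313,222)],d)
wa,wt,er=fit(WM,onz(i,w,.028)); print("wedge",wa,wt,er,inb(a,t,wt),wa-a)
print("near batten",inb(a,t,onz(i,W([(28,122),(688,205)],d),.024)[:,:2]))
print("stop/fence",inb(a,t,onz(i,W([(384,358),(658,360),(605,355),(618,0)],e),.024)[:,:2]))
print("stone corners b",inb(a,t,onz(i,s,.039)[:,:2]))
np.save("board.npy",[a,*t])
E
```

```text
board -0.1710791163934042 [ 0.59537966 -0.00892894] [2.55993383 2.82608544 0.93042114 1.71028365]
stone -0.15126442405018511 [ 0.58594128 -0.01801047] [1.00800245 0.6128448  0.4674252  0.58864015] [-0.0077545  -0.01055581] 0.019814692343219087
wedge -0.22042670926071625 [ 0.50812391 -0.10197126] [1.43037468 1.639485   0.36534536 1.39120373] [-0.07014189 -0.10653898] -0.04934759286731205
near batten [[-0.1086329  -0.14994585]
 [-0.08498495  0.04647354]]
stop/fence [[ 0.09073819 -0.04409506]
 [ 0.09125702  0.04800315]
 [ 0.08949239  0.02999159]
 [-0.02710852  0.02807483]]
stone corners b [[-0.08149796 -0.03635954]
 [-0.08296295  0.01240419]
 [ 0.06729398 -0.03424307]
 [ 0.06614892  0.0159752 ]]
```

{"name": "send_rows", "arguments": {"claw": 0.07, "deltas": [[[-0.002,-0.001,-0.015],[0,0,-0.15]],[[-0.002,-0.001,-0.015],[0,0,-0.15]],[[-0.002,-0.001,-0.015],[0,0,-0.15]],[[-0.002,-0.001,-0.015],[0,0,-0.15]],[[-0.002,-0.001,-0.015],[0,0,-0.15]],[[-0.002,-0.001,-0.015],[0,0,-0.15]],[[-0.002,-0.001,-0.015],[0,0,-0.15]],[[-0.002,-0.001,-0.015],[0,0,-0.15]]]}}

```text
time_s: 3.4
ee_pos: [0.6026, -0.0646, 0.2097]
orientation: [[-0.0, 0.981, 0.194], [-0.006, 0.194, -0.981], [-1.0, -0.001, 0.005]]
contact_force: [-0.1, -0.2, -0.2]
opening: 0.0704
```

```bash
cat > st.py <<'E'
from meas import *
a,*t=np.load("board.npy"); s=manip.state(); R=s["orientation"];p=s["ee_pos"]
c,S=np.cos(a),np.sin(a)
f=s["contact_force"]
print("t",s["time_s"],"board",inb(a,t,p[:2]).round(4),"tip z",(p+R[:,0]*.097).round(4),"yaw y-board",round(np.arctan2(R[1,1],R[0,1])-a,4),"tilt",R[:2,0].round(4),"F board",inb(a,0,f[:2]).round(1),round(f[2],1),"q",s["qpos"].round(2),"open",round(s["opening"],3))
import sys
if len(sys.argv)>2:
    g=outb(a,np.array(t),[float(sys.argv[1]),float(sys.argv[2])]); print("world delta",(g-p[:2]).round(4))
E
python3 st.py 0.006 -0.055
```

```text
t 3.4 board [ 0.0166 -0.0537] tip z [ 0.6025 -0.0652  0.1127] yaw y-board 0.3659 tilt [-0.0003 -0.0056] F board [-0.  -0.2] -0.2 q [-0.29  0.24  1.74 -0.01  1.16 -0.48] open 0.07
world delta [-0.0106  0.0005]
```

{"name": "send_rows", "arguments": {"deltas": [[[-0.004,0,0],[0,0,-0.13]],[[-0.004,0,0],[0,0,-0.13]],[[-0.003,0,-0.01],[0,0,-0.11]],[[0,0,-0.02],[0,0,0]],[[0,0,-0.02],[0,0,0]],[[0,0,-0.015],[0,0,0]],[[0,0,-0.005],[0,0,0]],[[0,0,0],[0,0,0]]]}}

```text
time_s: 4.2
ee_pos: [0.5903, -0.064, 0.1358]
orientation: [[-0.004, 0.981, -0.192], [-0.004, -0.192, -0.981], [-1.0, -0.003, 0.004]]
contact_force: [0.6, -0.4, 0.2]
opening: 0.0699
```

```bash
python3 st.py 0.006 -0.055; python3 snap.py w2 0 0 512 384 1.5
```

```text
t 4.2 board [ 0.0043 -0.0552] tip z [ 0.5899 -0.0644  0.0388] yaw y-board -0.0224 tilt [-0.0036 -0.0037] F board [ 0.6 -0.3] 0.2 q [-0.3   0.32  1.8  -0.01  1.02 -0.1 ] open 0.07
world delta [ 0.0017 -0.0001]
4.25 [ 0.5904 -0.0641  0.1362] [[-0.003, 0.981, -0.192], [-0.004, -0.192, -0.981], [-1.0, -0.002, 0.004]]
```

View pics/w2c.png

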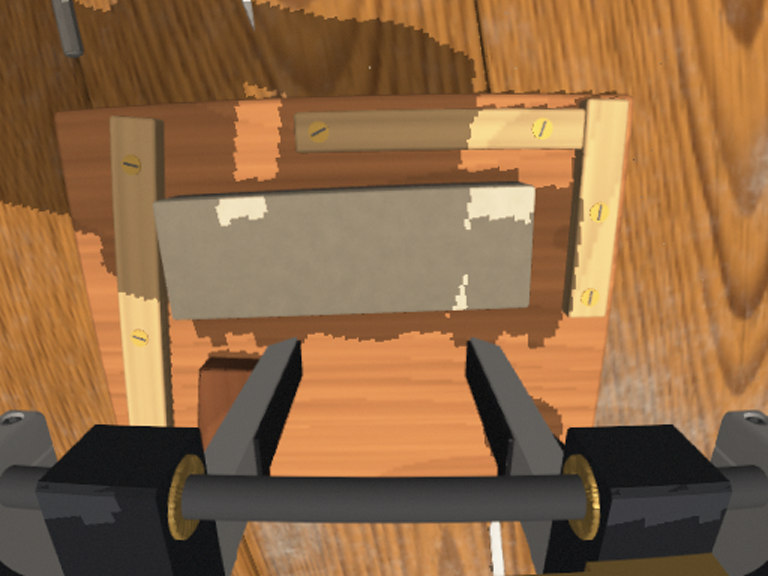

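{"name": "send_rows", "arguments": {"deltas": [[[0.001,0,-0.01],[0,0,0.02]],[[0,0,-0.008],[0,0,0]],[[0,0,-0.003],[0,0,0]],[[0,0,-0.0005],[0,0,0]],[[0.0005,0.003,0],[0,0,0]],[[0.0005,0.003,0],[0,0,0]],[[0.0005,0.003,0],[0,0,0]],[[0,0,0],[0,0,0]]]}}

```text
time_s: 5.05
ee_pos: [0.5949, -0.0547, 0.1158]
orientation: [[0.002, 0.985, -0.171], [-0.005, -0.171, -0.985], [-1.0, 0.003, 0.005]]
contact_force: [-0.1, 0.6, 1.4]
opening: 0.0699
```

```bash
python3 st.py 0.006 -0.03
```

```text
t 5.05 board [ 0.0073 -0.0452] tip z [ 0.5951 -0.0553  0.0188] yaw y-board -0.0004 tilt [ 0.002  -0.0055] F board [-0.2  0.5] 1.4 q [-0.28  0.36  1.79 -0.01  0.99 -0.11] open 0.07
world delta [0.0013 0.0152]
```

Tips are at z 18.8 mm, square to the board. Now push towards the fence.

{"name": "send_rows", "arguments": {"deltas": [[[0.0005,0.0025,0],[0,0,0]],[[0.0005,0.0025,0],[0,0,0]],[[0.0005,0.0025,0],[0,0,0]],[[0.0005,0.0025,0],[0,0,0]],[[0.0005,0.0025,0],[0,0,0]],[[0.0005,0.0025,0],[0,0,0]],[[0,0,0],[0,0,0]],[[0,0,0],[0,0,0]]]}}

```text
time_s: 5.85
ee_pos: [0.5979, -0.0397, 0.1159]
orientation: [[0.001, 0.985, -0.17], [-0.009, -0.17, -0.985], [-1.0, 0.003, 0.008]]
contact_force: [-0.6, -4.0, -0.2]
opening: 0.0699
```

```bash
python3 st.py 0.006 -0.03
```

```text
t 5.85 board [ 0.0078 -0.0299] tip z [ 0.598  -0.0406  0.0189] yaw y-board 0.0003 tilt [ 0.0012 -0.0087] F board [ 0.1 -4.1] -0.2 q [-0.25  0.36  1.79 -0.01  0.99 -0.08] open 0.07
world delta [-0.0017  0.0002]
```

{"name": "send_rows", "arguments": {"deltas": [[[0.0,0.0015,0],[-0.005,0,0]],[[0.0,0.0015,0],[0,0,0]],[[0,0.0015,0],[0,0,0]],[[0,0.0015,0],[0,0,0]],[[0,0,0],[0,0,0]],[[0,0,0],[0,0,0]],[[0,0,0],[0,0,0]],[[0,0,0],[0,0,0]]]}}

```text
time_s: 6.65
ee_pos: [0.5979, -0.0384, 0.1168]
orientation: [[0.0, 0.985, -0.171], [-0.024, -0.171, -0.985], [-1.0, 0.004, 0.024]]
contact_force: [-0.7, -3.4, -1.3]
opening: 0.0702
```

```bash
python3 st.py 0.006 -0.03
```

```text
t 6.65 board [ 0.0075 -0.0286] tip z [ 0.598  -0.0407  0.0198] yaw y-board -0.0011 tilt [ 0.0002 -0.0239] F board [-0.1 -3.5] -1.3 q [-0.25  0.36  1.79 -0.03  0.99 -0.06] open 0.07
world delta [-0.0018 -0.0012]
```

{"name": "send_rows", "arguments": {"deltas": [[[0.0,0.0,0],[0.01,0,0]],[[0.0,0.001,0],[0.01,0,0]],[[0,0.0015,0],[0.005,0,0]],[[0,0.0015,0],[0,0,0]],[[0,0.0015,0],[0,0,0]],[[0,0.0015,0],[0,0,0]],[[0,0,0],[0,0,0]],[[0,0,0],[0,0,0]]]}}

```text
time_s: 7.45
ee_pos: [0.5979, -0.0391, 0.1171]
orientation: [[-0.0, 0.985, -0.172], [-0.013, -0.172, -0.985], [-1.0, 0.002, 0.013]]
contact_force: [0.1, -3.0, 0.0]
opening: 0.0698
```

```bash
python3 st.py 0.006 -0.03
```

```text
t 7.45 board [ 0.0076 -0.0293] tip z [ 0.5979 -0.0404  0.0201] yaw y-board -0.0018 tilt [-0.0005 -0.0134] F board [ 0.6 -2.9] 0.0 q [-0.25  0.36  1.79 -0.02  0.99 -0.07] open 0.07
world delta [-0.0017 -0.0004]
```

{"name": "send_rows", "arguments": {"deltas": [[[0.0,0.003,-0.001],[0.01,0,0]],[[0.0,0.003,0],[0.005,0,0]],[[0,0.003,0],[0.0,0,0]],[[0,0.003,0],[0,0,0]],[[0,0.003,0],[0,0,0]],[[0,0.003,0],[0,0,0]],[[0,0.003,0],[0,0,0]],[[0,0,0],[0,0,0]]]}}

```text
time_s: 8.25
ee_pos: [0.5982, -0.0369, 0.1194]
orientation: [[-0.003, 0.985, -0.171], [-0.038, -0.171, -0.985], [-0.999, 0.003, 0.038]]
contact_force: [-0.1, -1.5, -1.8]
opening: 0.0704
```

```bash
python3 st.py 0.006 -0.03;python3 snap.py w3 0 0 512 384 1.5
```

```text
t 8.25 board [ 0.0075 -0.0271] tip z [ 0.5978 -0.0407  0.0224] yaw y-board -0.0008 tilt [-0.0034 -0.0384] F board [ 0.2 -1.5] -1.8 q [-0.24  0.36  1.79 -0.05  0.99 -0.04] open 0.07
world delta [-0.002  -0.0026]
8.3 [ 0.5982 -0.0368  0.1193] [[-0.003, 0.985, -0.171], [-0.038, -0.171, -0.985], [-0.999, 0.003, 0.038]]
```

View pics/w3c.png

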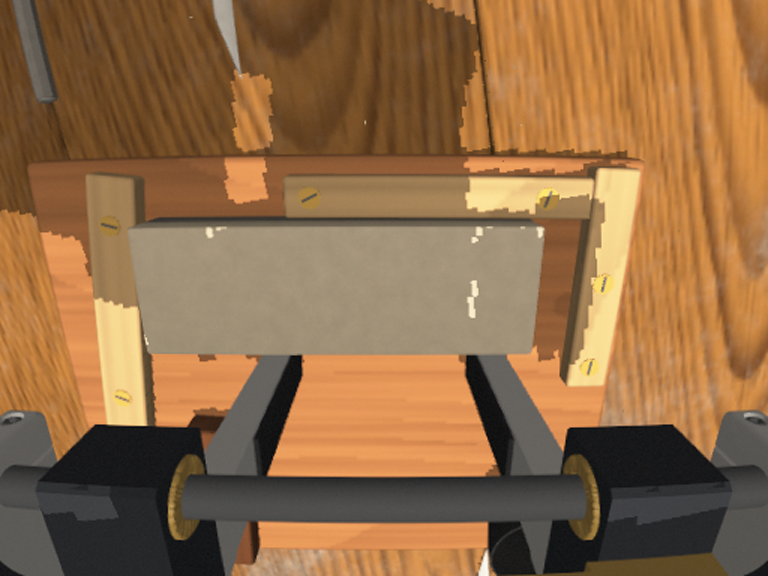

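{"name": "send_rows", "arguments": {"deltas": [[[-0.001,-0.01,0.002],[0.012,0,0]],[[-0.001,-0.01,0.01],[0.012,0,0]],[[0,0,0.03],[0.012,0,0]],[[0,0,0.03],[0,0,0]],[[-0.02,0.01,0.0],[0,0,0.15]],[[-0.02,0.01,0.0],[0,0,0.15]],[[-0.02,0.01,0.0],[0,0,0.15]],[[-0.02,0.01,0.0],[0,0,0.15]]]}}

```text
time_s: 9.1
ee_pos: [0.5173, -0.0184, 0.2013]
orientation: [[0.004, 0.907, 0.421], [0.009, 0.421, -0.907], [-1.0, 0.007, -0.007]]
contact_force: [-0.1, 0.7, 0.7]
opening: 0.0699
```

{"name": "send_rows", "arguments": {"claw": 0.016, "deltas": [[[0,0,0],[0,0,0.15]],[[0,0,0],[0,0,0.15]],[[0,0,0.0],[0,0,0.15]],[[0,0,0.0],[0,0,0.15]],[[0,0,0.0],[0,0,0.15]],[[0,0,0.0],[0,0,0.15]],[[0,0.0,0.0],[0,0,0.1]],[[0,0,0.0],[0,0,0]]]}}

```text
time_s: 9.9
ee_pos: [0.5169, -0.018, 0.2098]
orientation: [[0.001, 0.131, 0.991], [0.021, 0.991, -0.131], [-1.0, 0.021, -0.001]]
contact_force: [0.5, 0.1, -0.4]
opening: 0.0166
```

```bash
python3 st.py -0.106 0.003
```

```text
t 9.9 board [-0.0758 -0.0223] tip z [ 0.517  -0.0159  0.1128] yaw y-board 1.6106 tilt [0.0014 0.0212] F board [0.5 0.2] -0.4 q [-0.26  0.04  1.97  0.02  1.14 -1.71] open 0.017
world delta [-0.0254  0.03  ]
```

{"name": "send_rows", "arguments": {"deltas": [[[-0.013,0.015,0],[-0.02,0,-0.04]],[[-0.012,0.015,-0.01],[0,0,0]],[[0,0,-0.02],[0,0,0]],[[0,0,-0.02],[0,0,0]],[[0,0,-0.015],[0,0,0]],[[0,0,-0.01],[0,0,0]],[[0,0,-0.0],[0,0,0]],[[0,0,0],[0,0,0]]]}}

```text
time_s: 10.7
ee_pos: [0.4937, 0.0121, 0.1388]
orientation: [[0.014, 0.19, 0.982], [0.005, 0.982, -0.191], [-1.0, 0.008, 0.012]]
contact_force: [0.1, -0.9, -0.1]
opening: 0.0158
```

```bash
python3 st.py -0.106 0.003;python3 snap.py w4 0 0 512 384 1.5
```

```text
t 10.7 board [-0.1038  0.0034] tip z [0.495  0.0126 0.0418] yaw y-board 1.5503 tilt [0.0137 0.0054] F board [ 0.2 -0.8] -0.1 q [-0.21  0.1   2.06  0.01  0.97 -1.59] open 0.016
world delta [-0.0022  0.    ]
10.75 [0.4937 0.012  0.1389] [[0.014, 0.19, 0.982], [0.005, 0.982, -0.19], [-1.0, 0.008, 0.013]]
```

View pics/w4c.png

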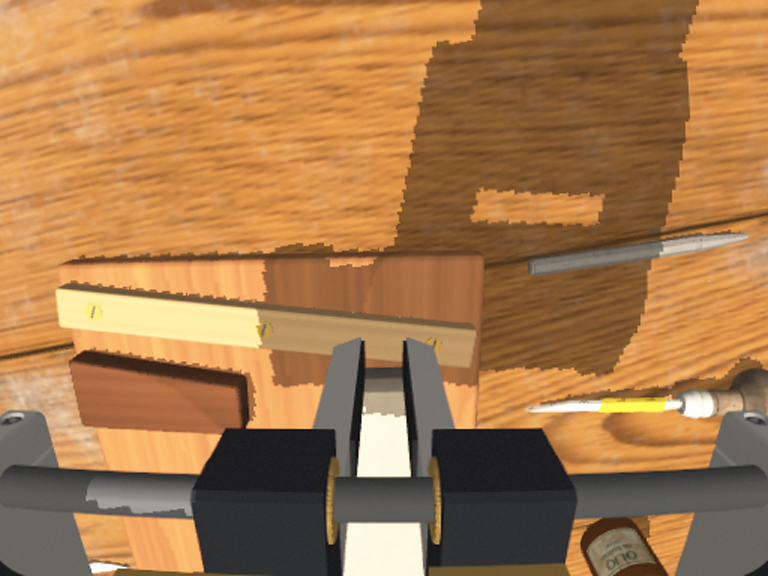

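{"name": "send_rows", "arguments": {"deltas": [[[-0.002,0,-0.007],[0,0,0.02]],[[0,0,-0.005],[0,0,0]],[[0,0,-0.0015],[0,0,0]],[[0,0,0],[0,0,0]],[[0.004,-0.001,0],[0,0,0]],[[0.004,-0.001,0],[0,0,0]],[[0.004,-0.0005,0],[0,0,0]],[[0.0,0,0],[0,0,0]]]}}

```text
time_s: 11.55
ee_pos: [0.5044, 0.0093, 0.1261]
orientation: [[0.012, 0.17, 0.985], [0.006, 0.985, -0.17], [-1.0, 0.008, 0.011]]
contact_force: [-0.6, -0.6, -0.2]
opening: 0.0161
```

```bash
python3 st.py -0.068 0.003
```

```text
t 11.55 board [-0.0927  0.0025] tip z [0.5056 0.0099 0.0291] yaw y-board 1.5715 tilt [0.0118 0.006 ] F board [-0.5 -0.7] -0.2 q [-0.21  0.15  2.03  0.01  0.95 -1.62] open 0.016
world delta [ 0.0245 -0.0037]
```

{"name": "send_rows", "arguments": {"deltas": [[[0.004,-0.0007,-0.0015],[0,0,0]],[[0.004,-0.0007,0],[0,0,0]],[[0.004,-0.0007,0],[0,0,0]],[[0.004,-0.0007,0],[0,0,0]],[[0.004,-0.0007,0],[0,0,0]],[[0.004,-0.0007,0],[0,0,0]],[[0,0,0],[0,0,0]],[[0.0,0,0],[0,0,0]]]}}

```text
time_s: 12.35
ee_pos: [0.5209, 0.0071, 0.1222]
orientation: [[-0.023, 0.168, 0.985], [0.012, 0.986, -0.168], [-1.0, 0.008, -0.025]]
contact_force: [-0.3, -0.0, 1.3]
opening: 0.0159
```

```bash
python3 st.py -0.068 0.003
```

```text
t 12.35 board [-0.0762  0.0031] tip z [0.5186 0.0082 0.0252] yaw y-board 1.5728 tilt [-0.0231  0.0117] F board [-0.3 -0.1] 1.3 q [-0.21  0.2   1.98  0.01  0.99 -1.61] open 0.016
world delta [ 0.008  -0.0014]
```

{"name": "send_rows", "arguments": {"deltas": [[[0.004,-0.0007,0.001],[0,-0.012,0]],[[0.004,-0.0007,0],[0,-0.012,0]],[[0.004,-0.0007,0],[0,-0.01,0]],[[0.004,-0.0007,0],[0,-0.01,0]],[[0.004,-0.0007,0],[0,0,0]],[[0.004,-0.0007,0],[0,0,0]],[[0.004,-0.0007,0],[0,0,0]],[[0.004,-0.0007,0],[0,0,0]]]}}

```text
time_s: 13.15
ee_pos: [0.5309, 0.0061, 0.1187]
orientation: [[-0.061, 0.165, 0.984], [0.025, 0.986, -0.164], [-0.998, 0.015, -0.064]]
contact_force: [-17.0, 2.0, 13.9]
opening: 0.0159
```

```bash
python3 st.py -0.068 0.003;python3 snap.py w5 0 0 512 384 1.5
```

```text
t 13.15 board [-0.0661  0.0039] tip z [0.525  0.0086 0.0219] yaw y-board 1.5761 tilt [-0.061   0.0251] F board [-17.1  -1. ] 13.9 q [-0.21  0.24  1.94  0.01  1.03 -1.62] open 0.016
world delta [-0.002  -0.0005]
13.2 [0.531  0.0061 0.1187] [[-0.062, 0.165, 0.984], [0.025, 0.986, -0.164], [-0.998, 0.015, -0.065]]
```

View pics/w5c.png

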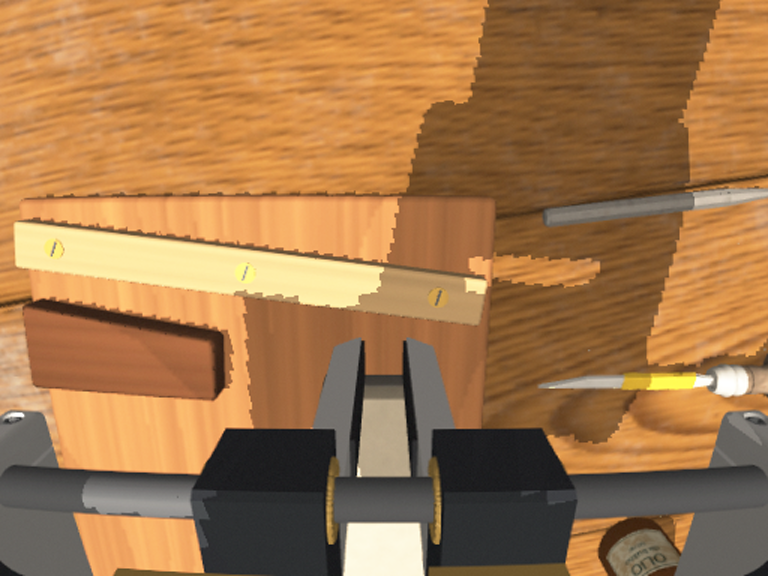

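{"name": "send_rows", "arguments": {"deltas": [[[-0.004,0.001,0],[-0.01,0,0]],[[-0.004,0.0,0.002],[-0.01,-0.02,0]],[[0.0,0,0.02],[0,-0.02,0]],[[0.02,-0.01,0.04],[0,0,0]],[[0.03,-0.02,0.04],[0,0,0]],[[0.03,-0.02,0.04],[0,0,0]],[[0.02,-0.02,0.02],[0,0,0]],[[0,0,0],[0,0,0]]]}}

```text
time_s: 14.0
ee_pos: [0.6238, -0.0636, 0.2859]
orientation: [[-0.001, 0.163, 0.987], [-0.001, 0.987, -0.163], [-1.0, -0.001, -0.001]]
contact_force: [-0.5, 0.8, 0.3]
opening: 0.0161
```

```bash
python3 st.py -0.03 -0.108;python3 snap.py w6 0 0 512 384 1.5
```

```text
t 14.0 board [ 0.0373 -0.049 ] tip z [ 0.6236 -0.0637  0.1889] yaw y-board 1.5779 tilt [-0.0012 -0.0006] F board [-0.6  0.7] 0.3 q [-0.28  0.21  1.63 -0.    1.3  -1.69] open 0.016
world delta [-0.0763 -0.0467]
14.05 [ 0.6224 -0.0623  0.2842] [[-0.005, 0.163, 0.987], [0.001, 0.987, -0.163], [-1.0, 0.0, -0.005]]
```

View pics/w6c.png

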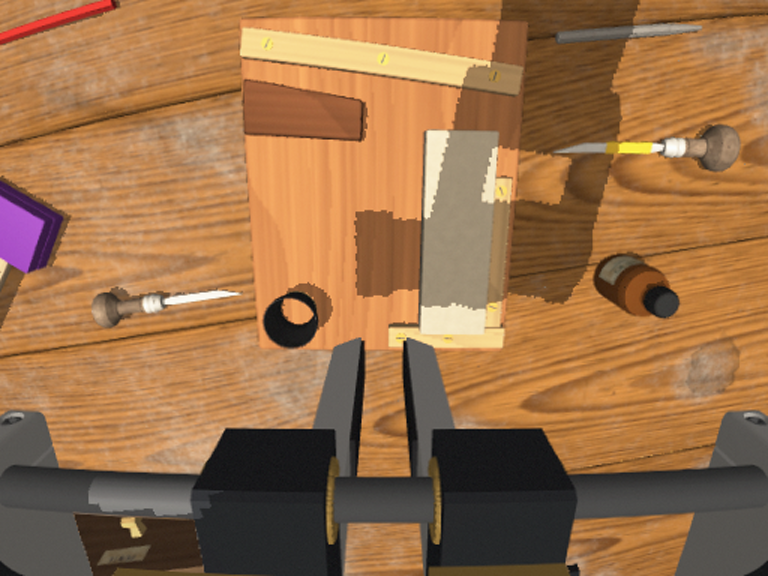

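```bash
python3 -c "
import cv2
a=cv2.imread('pics/w6.png')
cv2.imwrite('pics/w6d.png',cv2.resize(a[78:233,255:350],None,fx=5,fy=5,interpolation=cv2.INTER_CUBIC)[:600])
cv2.imwrite('pics/w6e.png',cv2.resize(a[180:240,255:350],None,fx=8,fy=8,interpolation=cv2.INTER_CUBIC))"
```

```text
(no output)
```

View pics/w6d.png

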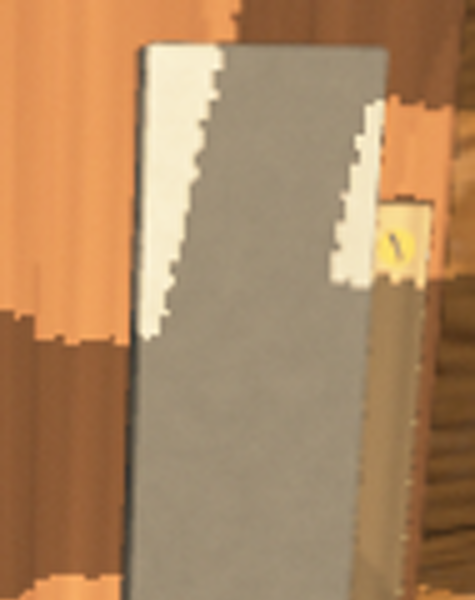

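View pics/w6e.png

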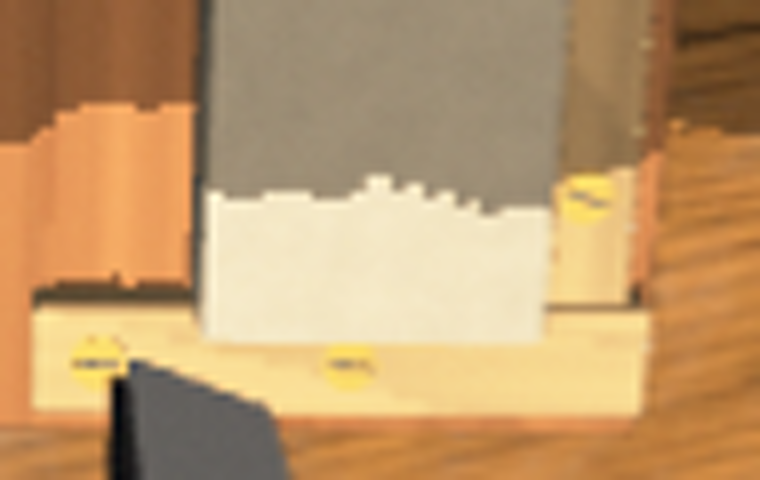

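Run:
```python
from meas import *
i=pickle.load(open("w6.pkl","rb")); a,*t=np.load("board.npy")
s=np.r_[W([(146,45),(387,47)],[255,78],5),W([(204,343),(546,341)],[255,180],8)]
sa,st,er=fit(SM,onz(i,s,.039)); print("stone",er,inb(a,t,st),sa-a, inb(a,t,onz(i,s,.039)[:,:2]))
f=W([(32,308),(650,312)],[255,180],8); print("stop",inb(a,t,onz(i,f,.024)[:,:2]))
n=(np.array([[241,57],[519,94]])-.25)/1.5; print("nearbat",inb(a,t,onz(i,n,.024)[:,:2]))
w=(np.array([[246,81],[244,133],[361,139],[361,100]])-.25)/1.5
wa,wt,er=fit(WM,onz(i,w,.028)); print("wedge",er,inb(a,t,wt),wa-a)
```

```text
stone [0.6445432  0.34808035 0.32071772 0.71851562] [0.01566676 0.00432209] 0.004008551252557724 [[-0.05863768 -0.02072993]
 [-0.05911139  0.02888774]
 [ 0.0905036  -0.02019318]
 [ 0.0899125   0.02932373]]
stop [[ 0.09120737 -0.04484686]
 [ 0.09127436  0.04836833]]
nearbat [[-0.10851649 -0.14917156]
 [-0.08519131  0.0456625 ]]
wedge [2.5573263  1.26810516 0.94191909 1.68738205] [-0.07015398 -0.10627445] -0.04612604358037395
```

```bash
python3 st.py -0.034 -0.107
```

```text
t 14.05 board [ 0.0357 -0.048 ] tip z [ 0.6219 -0.0622  0.1872] yaw y-board 1.5785 tilt [-0.0045  0.0008] F board [0.3 0.6] 1.1 q [-0.28  0.21  1.64 -0.    1.3  -1.69] open 0.016
world delta [-0.0787 -0.0463]
```

{"name": "send_rows", "arguments": {"claw": 0.035, "deltas": [[[-0.027,-0.016,-0.02],[0,0,-0.007]],[[-0.027,-0.016,-0.02],[0,0,0]],[[-0.024,-0.014,-0.02],[0,0,0]],[[0,0,-0.03],[0,0,0]],[[0,0,-0.03],[0,0,0]],[[0,0,-0.02],[0,0,0]],[[0,0,-0.01],[0,0,0]],[[0,0,0],[0,0,0]]]}}

```text
time_s: 14.85
ee_pos: [0.5311, -0.1009, 0.1199]
orientation: [[-0.009, 0.166, 0.986], [0.005, 0.986, -0.166], [-1.0, 0.004, -0.01]]
contact_force: [1.6, -0.4, 0.1]
opening: 0.035
```

```bash
python3 st.py -0.034 -0.107
```

```text
t 14.85 board [-0.0477 -0.1016] tip z [ 0.5302 -0.1004  0.0229] yaw y-board 1.5754 tilt [-0.0093  0.0054] F board [ 1.7 -0.1] 0.1 q [-0.4   0.24  1.93  0.    0.98 -1.8 ] open 0.035
world delta [ 0.0126 -0.0077]
```

{"name": "send_rows", "arguments": {"deltas": [[[0.002,0,-0.002],[0,0,-0.005]],[[0,-0.005,-0.002],[0,0,0]],[[-0.003,0.0005,0],[0,0,0]],[[-0.004,0.0007,0],[0,0,0]],[[-0.004,0.0007,0],[0,0,0]],[[-0.004,0.0007,0],[0,0,0]],[[-0.004,0.0007,0],[0,0,0]],[[0,0,0],[0,0,0]]]}}

```text
time_s: 15.65
ee_pos: [0.5145, -0.1028, 0.1194]
orientation: [[-0.002, 0.17, 0.985], [0.002, 0.985, -0.17], [-1.0, 0.002, -0.003]]
contact_force: [1.0, 0.1, 0.0]
opening: 0.0349
```

```bash
python3 st.py -0.0633 -0.107;python3 snap.py w7 0 0 512 384 1.5
```

```text
t 15.65 board [-0.0638 -0.1062] tip z [ 0.5143 -0.1025  0.0224] yaw y-board 1.571 tilt [-0.0022  0.0025] F board [1.  0.3] 0.0 q [-0.41  0.21  1.98  0.    0.96 -1.81] open 0.035
world delta [ 0.0003 -0.0008]
15.7 [ 0.5146 -0.1028  0.1195] [[-0.002, 0.17, 0.985], [0.003, 0.985, -0.17], [-1.0, 0.002, -0.003]]
```

View pics/w7c.png

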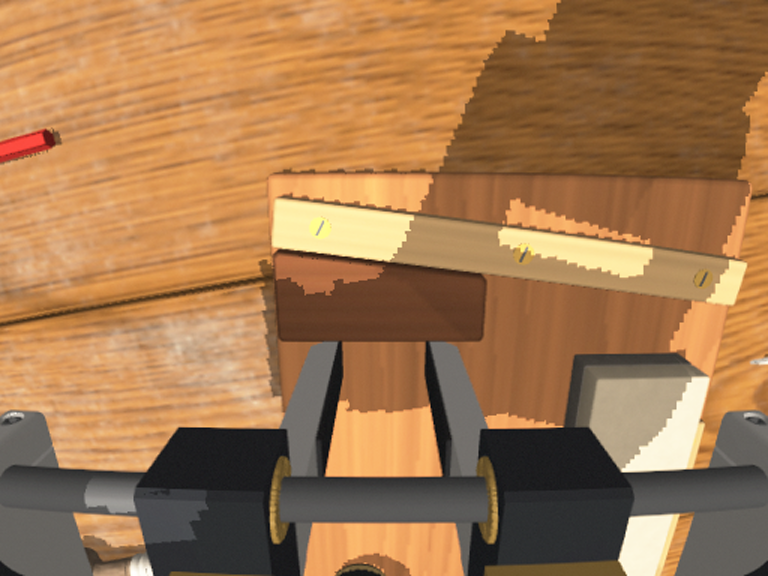

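{"name": "send_rows", "arguments": {"deltas": [[[-0.005,0.001,0],[0,0,0]],[[-0.005,0.001,0],[0,0,0]],[[-0.005,0.001,0],[0,0,0]],[[0.01,-0.002,0],[0,0,0]],[[0.01,-0.001,0.005],[0,0,0]],[[0,0,0.04],[0,0,-0.05]],[[0,-0.02,0.04],[0,0,-0.15]],[[0,-0.02,0],[0,0,-0.15]]]}}

```text
time_s: 16.5
ee_pos: [0.5311, -0.1447, 0.2127]
orientation: [[0.023, 0.505, 0.863], [-0.01, 0.863, -0.505], [-1.0, 0.003, 0.025]]
contact_force: [0.9, -1.0, 0.7]
opening: 0.0351
```

{"name": "send_rows", "arguments": {"claw": 0.0, "deltas": [[[-0.01,-0.01,0],[0,0,-0.15]],[[-0.01,-0.01,0],[0,0,-0.15]],[[0,0,0],[0,0,-0.15]],[[0,0,0],[0,0,-0.15]],[[0,0,0],[0,0,-0.15]],[[0,0,0],[0,0,-0.15]],[[0,0,0],[0,0,-0.15]],[[0,0,0],[0,0,-0.1]]]}}

```text
time_s: 17.3
ee_pos: [0.5133, -0.1691, 0.214]
orientation: [[-0.008, 0.993, -0.114], [-0.021, -0.114, -0.993], [-1.0, -0.006, 0.022]]
contact_force: [0.2, 0.9, -0.6]
opening: 0.0001
```

```bash
python3 st.py -0.085 -0.18;python3 snap.py w8 0 0 512 384 1.5
```

```text
t 17.3 board [-0.0537 -0.1718] tip z [ 0.5125 -0.1711  0.117 ] yaw y-board 0.0567 tilt [-0.008  -0.0209] F board [0.1 0.9] -0.6 q [-0.52  0.09  1.91 -0.02  1.14 -0.4 ] open 0.0
world delta [-0.0323 -0.0027]
17.35 [ 0.5133 -0.1691  0.214 ] [[-0.008, 0.993, -0.116], [-0.021, -0.116, -0.993], [-1.0, -0.005, 0.022]]
```

View pics/w8c.png

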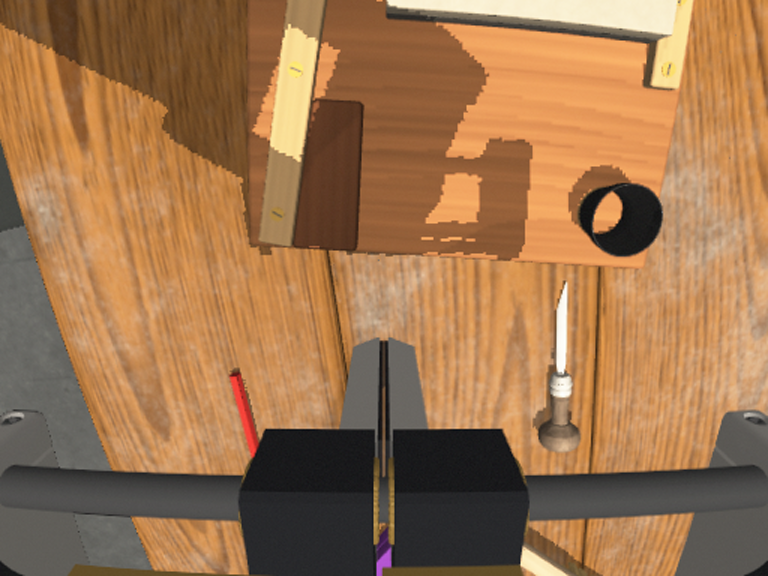

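{"name": "send_rows", "arguments": {"deltas": [[[-0.016,-0.0015,0],[0.02,0,-0.055]],[[-0.016,-0.0015,-0.01],[0,0,0]],[[0,0,-0.03],[0,0,0]],[[0,0,-0.03],[0,0,0]],[[0,0,-0.02],[0,0,0]],[[0,0,-0.005],[0,0,0]],[[0,0,0],[0,0,0]],[[0,0,0],[0,0,0]]]}}

```text
time_s: 18.15
ee_pos: [0.4828, -0.1733, 0.1176]
orientation: [[-0.012, 0.987, -0.159], [0.001, -0.159, -0.987], [-1.0, -0.012, 0.001]]
contact_force: [-0.6, -0.4, 0.6]
opening: 0.0006
```

```bash
python3 st.py -0.085 -0.156
python3 - <<'E'
from meas import *
i=pickle.load(open("w8.pkl","rb")); a,*t=np.load("board.npy")
w=(np.array([[295,247],[357,249],[364,102],[313,98]])-.25)/1.5
wa,wt,er=fit(WM,onz(i,w,.028)); print("wedge",er,inb(a,t,wt),wa-a)
E
```

```text
t 18.15 board [-0.0829 -0.1812] tip z [ 0.4817 -0.1733  0.0206] yaw y-board 0.0117 tilt [-0.0117  0.0006] F board [-0.5 -0.5] 0.6 q [-0.56  0.19  2.   -0.01  0.96 -0.4 ] open 0.001
world delta [0.0022 0.0251]
wedge [0.65704746 1.07265    0.95054015 0.21806151] [-0.08478504 -0.10720277] 0.004358098252584458
```

{"name": "send_rows", "arguments": {"deltas": [[[0.001,0.005,-0.001],[0,0,-0.01]],[[0.001,0.006,0],[0,0,0]],[[0.001,0.006,0],[0,0,0]],[[0.001,0.005,0],[0,0,0]],[[0.0015,0.005,0],[0,0,0]],[[0.0015,0.005,0],[0,0,0]],[[0.0015,0.005,0],[0,0,0]],[[0.0015,0.005,0],[0,0,0]]]}}

```text
time_s: 18.95
ee_pos: [0.4958, -0.1287, 0.1205]
orientation: [[-0.006, 0.986, -0.168], [-0.003, -0.168, -0.986], [-1.0, -0.005, 0.004]]
contact_force: [0.5, 0.2, -0.4]
opening: 0.0004
```

```bash
python3 st.py -0.074 -0.066
```

```text
t 18.95 board [-0.0777 -0.135 ] tip z [ 0.4953 -0.129   0.0235] yaw y-board 0.0023 tilt [-0.0056 -0.0031] F board [0.5 0.3] -0.4 q [-0.47  0.18  2.01 -0.01  0.96 -0.3 ] open 0.0
world delta [0.0154 0.0674]
```

{"name": "send_rows", "arguments": {"deltas": [[[0.0,0.005,-0.003],[0,0,0]],[[0.0,0.005,-0.002],[0,0,0]],[[0.001,0.005,0],[0,0,0]],[[0.001,0.005,0],[0,0,0]],[[0.001,0.005,0],[0,0,0]],[[0.001,0.005,0],[0,0,0]],[[0.001,0.005,0],[0,0,0]],[[0,0,0],[0,0,0]]]}}

```text
time_s: 19.75
ee_pos: [0.5024, -0.091, 0.1158]
orientation: [[-0.003, 0.986, -0.168], [-0.005, -0.168, -0.986], [-1.0, -0.002, 0.006]]
contact_force: [0.6, -0.3, 0.8]
opening: 0.0003
```

```bash
python3 st.py -0.074 -0.066;python3 snap.py w9 0 0 512 384 1.5
```

```text
t 19.75 board [-0.0777 -0.0967] tip z [ 0.5021 -0.0915  0.0188] yaw y-board 0.0027 tilt [-0.0027 -0.0053] F board [ 0.6 -0.2] 0.8 q [-0.4   0.18  2.01 -0.01  0.94 -0.23] open 0.0
world delta [0.0088 0.0296]
19.8 [ 0.5022 -0.0911  0.1157] [[-0.003, 0.986, -0.168], [-0.005, -0.168, -0.986], [-1.0, -0.002, 0.005]]
```

View pics/w9c.png

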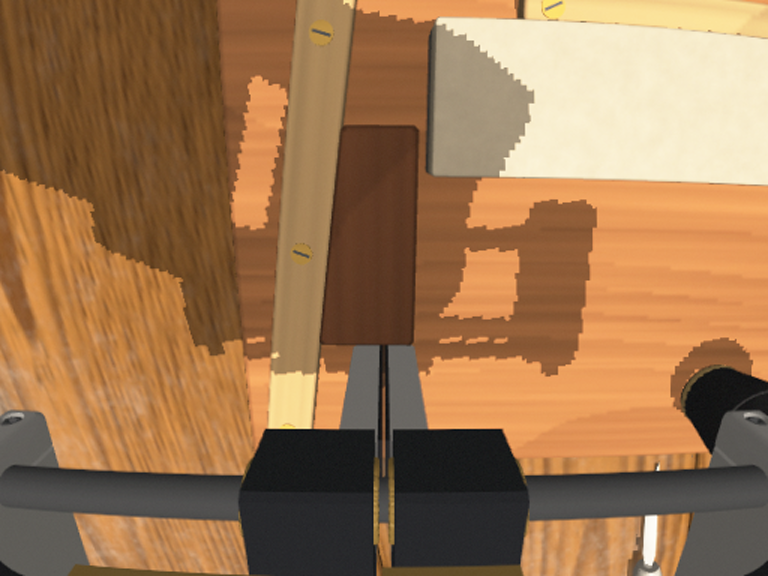

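{"name": "send_rows", "arguments": {"deltas": [[[0.0015,0.005,0],[0,0,0]],[[0.0015,0.005,0],[0,0,0]],[[0.0015,0.005,0],[0,0,0]],[[0.0015,0.005,0],[0,0,0]],[[0.0015,0.005,0],[0,0,0]],[[0.001,0.004,0],[0,0,0]],[[0.001,0.004,0],[0,0,0]],[[0.001,0.004,0],[0,0,0]]]}}

```text
time_s: 20.6
ee_pos: [0.5118, -0.0601, 0.1159]
orientation: [[-0.011, 0.988, -0.157], [-0.031, -0.157, -0.987], [-0.999, -0.006, 0.032]]
contact_force: [-5.4, -19.7, -0.9]
opening: 0.0006
```

```bash
python3 st.py -0.074 -0.066
```

```text
t 20.6 board [-0.0736 -0.0647] tip z [ 0.5107 -0.0631  0.019 ] yaw y-board 0.013 tilt [-0.011  -0.0306] F board [ -1.9 -20.3] -0.9 q [-0.33  0.2   2.   -0.04  0.95 -0.14] open 0.001
world delta [-0.0006 -0.0013]
```

{"name": "send_rows", "arguments": {"deltas": [[[-0.001,-0.006,0],[0.015,0,0]],[[-0.002,-0.01,0],[0.015,0,0]],[[-0.002,-0.01,0.01],[0,0,0]],[[0,0,0.04],[0,0,0]],[[0.02,0.0,0.04],[0,0,0]],[[0.03,0.0,0.04],[0,0,0]],[[0.02,0.0,0.02],[0,0,0]],[[0,0,0],[0,0,0]]]}}

```text
time_s: 21.4
ee_pos: [0.5741, -0.0853, 0.2727]
orientation: [[-0.019, 0.987, -0.159], [0.006, -0.159, -0.987], [-1.0, -0.02, -0.003]]
contact_force: [0.2, 0.3, -0.5]
opening: 0.0003
```

```bash
python3 st.py;python3 snap.py w10 0 0 512 384 1.5
```

```text
t 21.4 board [-0.0079 -0.0788] tip z [ 0.5723 -0.0847  0.1757] yaw y-board 0.0115 tilt [-0.0189  0.0056] F board [0.1 0.3] -0.5 q [-0.34  0.12  1.76 -0.    1.28 -0.18] open 0.0
21.45 [ 0.5728 -0.085   0.271 ] [[-0.022, 0.987, -0.159], [0.006, -0.159, -0.987], [-1.0, -0.022, -0.003]]
```

View pics/w10c.png

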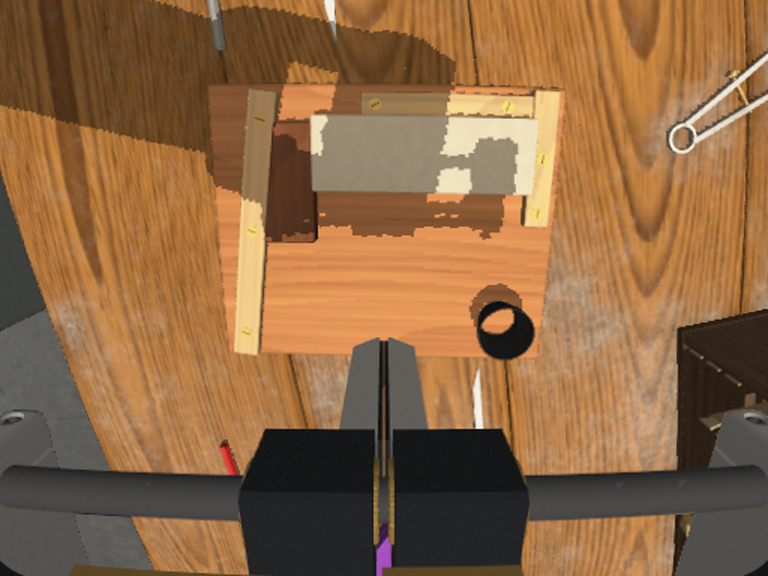

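```bash
python3 -c "
import cv2
a=cv2.imread('pics/w10.png')
cv2.imwrite('pics/w10d.png',cv2.resize(a[55:170,160:290],None,fx=5,fy=5,interpolation=cv2.INTER_CUBIC))
cv2.imwrite('pics/w10e.png',cv2.resize(a[55:160,270:380],None,fx=5,fy=5,interpolation=cv2.INTER_CUBIC))"
```

```text
(no output)
```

View pics/w10d.png

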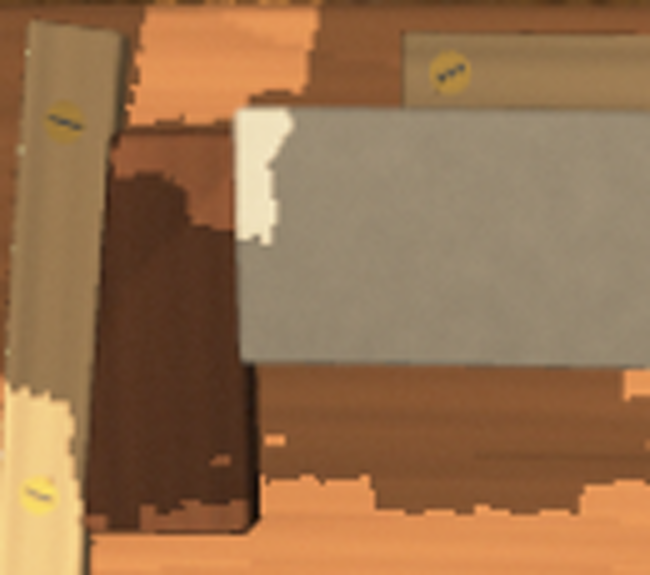

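View pics/w10e.png

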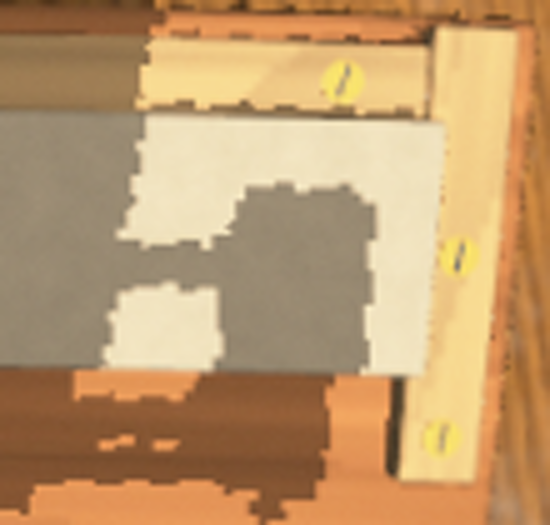

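Run:
```python
from meas import *
i=pickle.load(open("w10.pkl","rb")); a,*t=np.load("board.npy")
s=np.r_[W([(242,363),(233,110)],[160,55],5),W([(425,375),(443,123)],[270,55],5)]
sa,st,er=fit(SM,onz(i,s,.039)); print("stone",er,inb(a,t,st),sa-a)
w=W([(88,530),(248,530)],[160,55],5); X=onz(i,w,.028); print("butt corners b",inb(a,t,X[:,:2]))
w=W([(115,133)],[160,55],5); print("thin end b",inb(a,t,onz(i,w,.028)[:,:2]))
f=W([(433,30),(400,482)],[270,55],5); print("stop",inb(a,t,onz(i,f,.024)[:,:2]))
w=W([(80,570),(125,40)],[160,55],5); print("batten",inb(a,t,onz(i,w,.024)[:,:2]))
```

```text
stone [0.89971566 0.3987762  0.38516741 1.01020279] [0.01565786 0.00405144] 0.001627371439477554
butt corners b [[-0.09525688 -0.05761795]
 [-0.06013583 -0.0571915 ]]
thin end b [[-0.08542048  0.02492929]]
stop [[ 0.09067891  0.04776396]
 [ 0.09178603 -0.0447872 ]]
batten [[-0.0986896  -0.06743761]
 [-0.08361546  0.0434629 ]]
```

The stone measures home and the wedge is at its nominal tight place. The arm is clear, so I'm handing in.

```bash
python3 -c "
from station import manip
print(manip.sign_off())"
```

```text
the job is handed in; nothing more can be done
None
```

I handed the job in at about 21.5 s of the 56 s, with the stone home and the wedge tight by my last measurements; the sign-off gives no verdict.

**What I did:** I pushed the stone sideways onto the fence with two open fingertips, then endways against the far stop until about 17 N built up. I pushed the wedge back flat along the slanting batten, then drove it in by its butt until it stalled at about 20 N. Nothing was gripped or lifted.

**Last checks (wrist camera, board frame):**

| Item | Measured | Target |
|---|---|---|
| Stone middle | x = +15.7 mm, y = +4.1 mm | +15, +5 mm |
| Stone angle | about 0.002 rad | below 0.025 rad |
| Wedge y, from its butt | about -15.5 mm | -16 mm (must be above -24 mm) |

- **Other objects:** the loupe has not visibly moved. The bottle was out of view and the graver only partly visible in the last picture. The arm made no contact with either.
- **Robot:** the arm was clear of everything at hand-in.

**Disagreements and limits:**
- The scene and side cameras, read by hand at the start, disagreed by about 11 mm in y, so I worked only from the wrist camera. Its points on the known battens matched to about 1.5 mm.
- I judged tightness from the stall force and the wedge's position. I did not test the play separately.

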